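# Set and lock the angle gauge with one finger

### The job

Set the angle gauge on the plywood board: with a fingertip, gently push its aluminium arm round until the black pointer at the arm's end stands right at the red marker, then push the yellow-knobbed lever round until it reaches its stop pin to lock the gauge. Only push, never grip or lift anything; do not shift the red marker, and leave the mug, the wooden offcut and the blue tape roll where they stand.

Things in the scene. Friction and masses are not known exactly. Their poses are not given: they have to be found in the camera images.
- gauge: Base of the angle gauge: a grey painted plate 240 x 250 x 15 mm, fixed on a plywood board whose top is at z = 0.117 m. Origin: centre of the plate's underside (on the board); x along the 240 mm side, y along the 250 mm side, z up. The plate's top is 15 mm above the origin. A pale scale band with black graduations every 5 degrees lies on it in an arc about the arm's pivot. A fixed steel stop pin (8 mm diameter, 16 mm tall) stands at (-27, -109) mm and stops the lock lever.
- swing_pivot (a point): Fixed vertical axis of the swinging arm, at (-30, 0) mm in the gauge's frame, 31 mm above the board (mid-height of the arm). The round hub about it has 17 mm radius.
- swing_arm (a joint): Angle of the aluminium arm in rad about the vertical axis at swing_pivot: 0 when the arm points along the gauge's +x, growing counter-clockwise seen from above; range -0.5 to 1.15. Starts at -0.40 to -0.15, always clockwise of the marker. Stiff hinge: about 2.5 N at the knob turns it, and it stays where it is left. The arm is a bar 20 mm wide and 18 mm tall that reaches 102 mm from the pivot; its underside is 7 mm and its top 25 mm above the plate's top.
- swing_knob (a point): Centre of the upright black knob on the arm, 86 mm from swing_pivot along the arm: 22 mm diameter, 18 mm tall, its top 43 mm above the plate's top; this point is 34 mm above the plate's top (49 mm above the board).
- pointer_tip (a point): Tip of the arm's thin black pointer, 125 mm from swing_pivot along the arm, 9.5 mm above the plate's top.
- marker (a joint): Angle of the red marker in rad about the same axis, with the same zero and sense as swing_arm (equal values: the pointer stands at the marker). Somewhere between 0.15 and 0.95. It is clamped tight and is to stay where it is.
- marker_tip (a point): Inner tip of the red marker, 125 mm from swing_pivot; the marker is a red block 16 x 10 mm and 10 mm tall just outside the end of the pointer, standing on the plate. The arm passes it without touching it.
- lock_pivot (a point): Fixed vertical axis of the lock lever, at (-80, -100) mm in the gauge's frame, 30 mm above the board (mid-height of the lever).
- lock_lever (a joint): Angle of the lock lever in rad about the vertical axis at lock_pivot: 0 (released) when it points along the gauge's +y, growing clockwise seen from above, to 1.57 (locked, against the stop pin) when it points along the gauge's +x. Starts at 0 to 0.2. About 2 N at its knob turns it; it stays where it is left. The lever is a dark steel bar 10 mm wide, its underside 8 mm and its top 22 mm above the plate's top.
- lock_knob (a point): Centre of the upright yellow knob at the end of the lock lever, 58 mm from lock_pivot: 20 mm diameter, 18 mm tall, its top 40 mm above the plate's top; this point is 31 mm above the plate's top (46 mm above the board).
- mug: Bystander: pale mug standing upright on the board beyond the gauge's +y side, 80 mm diameter, 91 mm tall, 109 mm over the handle; origin on its underside, half-way along those 109 mm (the axis of the round body lies 14 mm from it along the mug's own +y).
- offcut: Bystander: wooden offcut 40 x 85 x 30 mm on the board beyond the gauge's +y side; origin at the centre of its underside.
- tape_blue: Bystander: roll of blue tape lying flat on the board beyond the gauge's -y side, 82 mm diameter, 19 mm tall; origin at the centre of its underside.

How it is judged:
On the way, in this order (a step that is already met when the one before it is completed fails the run):
1. the arm's pointer stands at the red marker, at rest, with the lock lever still released (horizontal distance between pointer_tip and marker_tip below 0.007 m and velocity of joint swing_arm between -0.05 and 0.05 rad/s and value of joint lock_lever below 0.5 rad), for 0.3 s.
2. the lock lever is at its stop, with the pointer still at the marker (horizontal distance between pointer_tip and marker_tip below 0.007 m and value of joint lock_lever above 1.42 rad), for 0.2 s.
At the end, for the whole second after the job is handed in: Seen from above the pointer's tip is within 7 mm of the marker's tip, the lock lever is within 0.15 rad of its stop, both at rest; the marker has shifted by at most 4 mm; the mug stands upright, and mug, offcut and tape roll are within 15 mm of where they stood (all of step 2 and velocity of joint swing_arm between -0.05 and 0.05 rad/s and velocity of joint lock_lever between -0.05 and 0.05 rad/s and distance of marker_tip from where it was at the start of the episode below 0.004 m and distance of each of mug, offcut, tape_blue from where it was at the start of the episode below 0.015 m and angle between mug's own z axis and vertical below 0.15 rad); the robot touches nothing.
It fails at once if the red marker is shifted by more than 4 mm (distance of marker_tip from where it was at the start of the episode above 0.004 m).
It fails at once if a bystander is moved by more than 15 mm or lifted (distance of any of mug, offcut, tape_blue from where it was at the start of the episode above 0.015 m).
It fails at once if the arm or the lever is gripped or pushed hard (more than 35 N of finger contact) (contact force between the fingers and swing_arm above 35 N or contact force between the fingers and lock_lever above 35 N).
It also fails if it takes over 51 s, if anything falls off the work surface, if the arm or the gripper's body presses on something with over 40 N, if the wrist force passes 120 N, or if a joint passes its speed limit or range.

### The arm

A 6-joint arm with a two-finger parallel gripper is mounted at the origin on the work surface; the furniture and walls round the work are solid. World frame = base frame: x ahead of the robot, y to its left, z up, the work surface at z = 0. Lengths are in m, angles in rad, forces in N, time in s.
With the tool pointing down it reaches from about 0.3 to 0.775 m from the base axis. Payload 14.6 kg.
Tool frame: the origin (TCP) lies midway between the tips of the shut fingers; the grasp point (between the pads) lies 19 mm behind it (grasp_offset is the distance from the TCP to the grasp point, in m); z points along the fingers, y is the line along which they close (so a half turn about z gives the same grasp; the last joint's range is limited). The gripper opens to 94 mm and grips with 3 to 60 N. Pads are 16 mm wide; open, the fingers measure 119 mm over their backs; the gripper's body (75 mm by 177 mm) begins 78 mm behind the grasp point.
Start: joints at [-1.287, 0.3, 1.521, -0, 1.321, -0.067], TCP at [0.189, -0.516, 0.205] pointing down, gripper open.
Joint ranges: [-3.03, 3.03], [-0.79, 2.21], [0.23, 2.52], [-1.04, 4.18], [0, 3.07], [-2.55, 2.55]. Speed limits (rad/s): [2.22, 2.22, 2.57, 3.14, 3.14, 3.14].

### API

Orientations are given as [roll, pitch, yaw] about the fixed x, y, z axes, in that order (R = Rz(yaw) Ry(pitch) Rx(roll)).
In Python, from station import * gives the robot as it stands. The module is installed in compiled form; this text tells all that it offers.
- The arm moves only by the tool send_rows, never from a script. Its argument "rows" is a list of rows, each an object of numbers: "dx", "dy", "dz": the shift along the tool's x, y, z in mm; "roll": the turn about the tool's z in degrees; "jaw": the closure, from -1 (fully open) to 1 (shut). In form: [{"dx": .., "dy": .., "dz": .., "roll": .., "jaw": ..}, ...]. A call has 1 to 12 rows; each row shifts and turns the commanded pose from where the row before left it, along the tool's axes as they then stand; what a row does not reach is not made up. A row lasts 1/12 s, in which the tool goes at most 41.7 mm and 7.16 degrees, less where a joint would pass 70% of its speed; a pose out of reach is approached as far as the arm can. A call is refused whole if a number of a shift passes 41.7 or a number of a turn 7.16, either way. A call with a gripper value outside its range is refused whole. The fingers move at their own pace and stop on an object; "force" is the grip in N (left out, the last holds). Time passes only in rows, so rows that do not move let the fingers close. It gives the time, the measured TCP pose, the force, the opening and the grip force at its end, in the units of the state.
- get_obs(): the state, without advancing time (a new reading comes with each control period).
- camera(name): name is "scene" or "top" or "wrist"; returns a dict with "frame" (420x560x3 uint8, red, green, blue), "z_map" (420x560 float32, m along the optical axis (not along the pixel's ray), 0 where there is no reading), "camera_matrix" (3x3 intrinsics, pixels), "D" ([k1, k2, p1, p2, k3] as OpenCV has them; the pictures are not rectified), "rvec" (rotation vector, rad) and "tvec" (3), from world to camera coordinates, as OpenCV has them. Camera axes: x right, y down, z forward; pixel columns grow to the right and rows downward; lengths in m; the calibration is good to about 2 mm. A picture is of the moment at which its call begins.
- hand_in(): hands the job in; it is judged then, once.
The state is a dict: "time_s": time; "qpos": joint angles; "joint_vel": joint speeds; "tau": joint torques, N m; "ee_pos": TCP position; "eef_rot": TCP orientation; "force": force on the tool from outside, world axes, zero at the start; "moment": the same for the moment, N m; "grip_width": finger opening in m; "grip_force": force on a finger pad.
Only numpy, scipy, OpenCV 4.12 (cv2) and the standard library are available. Lean on these libraries where they do the work, as an engineer would, in place of code of your own. Each camera call takes 0.05 s, during which the arm holds its last target. There are 200 camera calls.

## Working session

There is one attempt and no reset: what is moved stays moved. The work goes in short steps, Python scripts to look and compute and a tool call to move; the robot and the scene stay as the last step left them, time stands still between calls to the robot, and variables do not carry over. Pictures are saved under pics/ and viewed, at most 10 in all, crops included, and the job is handed in when it is done.

Besides the shell and the picture viewer there is one more tool, called after "Request:" as name([rows], argument=value, ...), one row to a line, values as JSON. send_rows: Moves the arm, as the interface text tells. Its arguments: {"type":"object","properties":{"rows":{"type":"array"},"force":{"type":"number"}},"required":["rows"]}

```bash
mkdir -p pics; cat > h.py <<'E'
from station import *
import numpy as np, cv2
def shot(n,fn=None):
    c=camera(n)
    if fn: cv2.imwrite('pics/'+fn,c['frame'][:,:,::-1])
    return c
def world(c,u,v,z=None):
    """pixels -> world by depth, or by plane height z"""
    K,D=c['camera_matrix'],np.array(c['D'],float)
    R=cv2.Rodrigues(np.array(c['rvec'],float))[0];t=np.array(c['tvec'],float).reshape(3)
    p=cv2.undistortPoints(np.array([[[u,v]]],float),K,D)[0,0]
    d=R.T@np.array([p[0],p[1],1]);o=-R.T@t
    s=(z-o[2])/d[2] if z is not None else c['z_map'][int(round(v)),int(round(u))]
    return o+s*d
def proj(c,P):
    return cv2.projectPoints(np.array(P,float).reshape(-1,3),np.array(c['rvec'],float),np.array(c['tvec'],float),c['camera_matrix'],np.array(c['D'],float))[0][:,0]
E
python3 - <<'E'
from h import *
shot('top','top1.png');shot('scene','scene1.png')
o=get_obs();print(o['time_s'],o['ee_pos'],o['eef_rot'],o['grip_width'])
E
```

```text
0.1 [ 0.18894348 -0.51628011  0.20494843] [-3.14054106e+00 -5.93282594e-05  3.50826471e-01] 0.09399080200847404
```

View pics/top1.png

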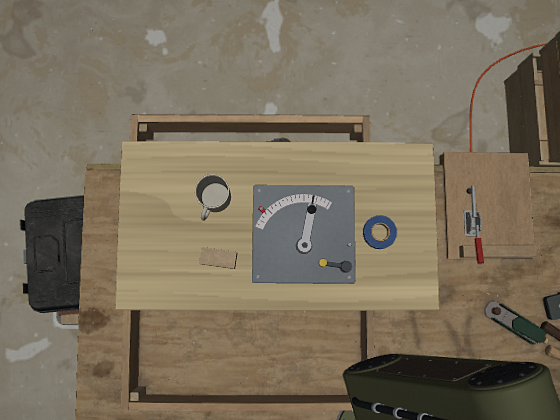

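View pics/scene1.png

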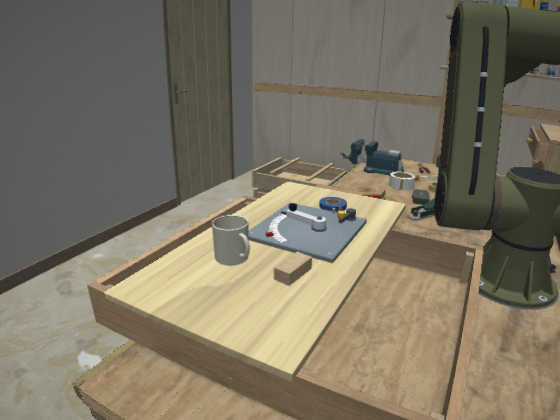

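The top view shows the gauge plate at about (253–355, 185–283), with +x up and +y left. The arm's hub is at (304,246), its black knob at (312,209), the red marker at (262,210), the yellow knob at (323,263) and the lever pivot at (346,267).

```bash
cat > m.py <<'E'
from h import *
def rect_gauge(c):
    f=c['frame'].astype(int);s=f.max(2)-f.min(2)
    g=((f[:,:,2]>=f[:,:,0]+3)&(s<45)&(f.max(2)<170)).astype(np.uint8)
    m=np.zeros_like(g);m[170:300,240:370]=g[170:300,240:370]
    n,l,st,_=cv2.connectedComponentsWithStats(m);k=1+st[1:,4].argmax()
    ct=cv2.findContours((l==k).astype(np.uint8),cv2.RETR_EXTERNAL,cv2.CHAIN_APPROX_NONE)[0][0][:,0]
    P=np.array([world(c,u,v,0.132)[:2] for u,v in cv2.convexHull(ct)[:,0]])
    return cv2.minAreaRect((P*1000).astype(np.float32))
def centroid(c,mask,box):
    m=np.zeros(mask.shape,bool);x0,y0,x1,y1=box;m[y0:y1,x0:x1]=mask[y0:y1,x0:x1]
    v,u=np.nonzero(m);return u.mean(),v.mean(),len(u)
E
python3 - <<'E'
from m import *
c=camera('top');print(rect_gauge(c));f=c['frame'].astype(int)
r,g,b=f[...,0],f[...,1],f[...,2]
for n,m,box,z in [('red',(r>g+60)&(r>b+60),(245,195,280,225),.142),('yel',(r>b+80)&(g>b+60),(310,250,335,275),.172),('blk',(f.max(2)<45),(300,200,325,217),.175)]:
    u,v,k=centroid(c,m,box);print(n,u,v,k,world(c,u,v,z),c['z_map'][int(v),int(u)])
for n,u,v,z in [('hub',304.5,246,.157),('lockpiv',346,267,.155),('mug',213,194,.208),('off',219,258,.147),('tape',380,232,.136),('plate',280,250,.132)]: print(n,world(c,u,v,z),world(c,u,v))
# upscaled crop
cv2.imwrite('pics/crop1.png',cv2.resize(c['frame'][175:295,240:400,::-1],None,fx=5,fy=5,interpolation=cv2.INTER_CUBIC))
E
```

```text
((515.5470581054688, 213.08795166015625), (247.28070068359375, 237.22439575195312), 89.76262664794922)
red 261.42857142857144 209.14285714285714 21 [0.57289923 0.31524799 0.142     ] 1.3111706
yel 322.42857142857144 262.3265306122449 49 [0.44345007 0.17088752 0.172     ] 1.2758411
blk 311.36507936507934 208.57142857142858 63 [0.57023255 0.1964881  0.175     ] 1.280587
hub [0.48274576 0.21192181 0.157     ] [0.48219928 0.21240155 0.16448436]
lockpiv [0.43320173 0.11310531 0.155     ] [0.43299751 0.1139356  0.16091008]
mug [0.59833823 0.42642967 0.208     ] [0.61295823 0.43561701 0.12165552]
off [0.45385759 0.41562453 0.147     ] [0.4539672  0.41582768 0.14481785]
tape [0.51897986 0.0259614  0.136     ] [0.52037207 0.02309365 0.12200592]
plate [0.47464262 0.2697374  0.132     ] [0.47459522 0.26975109 0.13272402]
```

View pics/crop1.png

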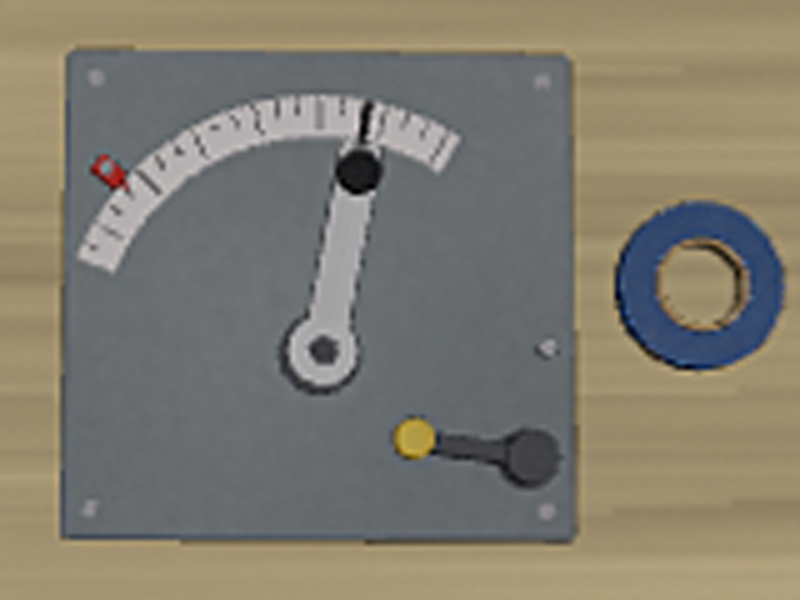

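The measured plate puts the arm's pivot at about (0.485, 0.213), the marker at about 0.86 rad and the arm at about -0.18 rad. I'm moving to a hover for a closer look and shutting the fingers on the way.

Request:
send_rows([
  {"dz": -20, "jaw": 1},
  {"dx": 14, "dy": -13, "dz": -20, "jaw": 1},
  {"dx": 28, "dy": -25, "dz": -10, "jaw": 1},
  {"dx": 28, "dy": -25, "dz": -10, "jaw": 1},
  {"dx": 28, "dy": -25, "dz": -10, "jaw": 1},
  {"dx": 28, "dy": -25, "dz": -10, "jaw": 1},
  {"dx": 28, "dy": -25, "jaw": 1},
  {"dx": 28, "dy": -25, "jaw": 1},
  {"dx": 28, "dy": -25, "jaw": 1},
  {"dx": 28, "dy": -25, "jaw": 1},
  {"dx": 28, "dy": -25, "jaw": 1},
  {"dx": 28, "dy": -25, "jaw": 1},
], force=20)

```text
invalid input at $.rows[0]: expected keys dx, dy, dz, roll, jaw
```

Request:
send_rows([
  {"dx": 28, "dy": -25, "roll": 3, "jaw": 1},
  {"dx": 28, "dy": -25, "roll": 3, "jaw": 1},
  {"dx": 26, "dy": -26, "roll": 3, "jaw": 1},
  {"dx": 25, "dy": -28, "roll": 3, "jaw": 1},
  {"dx": 24, "dy": -29, "roll": 3, "jaw": 1},
  {"dx": 23, "dy": -30, "roll": 3, "jaw": 1},
  {"dx": 21, "dy": -32, "roll": 3, "jaw": 1},
  {"roll": 5, "jaw": 1},
  {"roll": 5, "jaw": 1},
  {"jaw": 1},
  {"jaw": 1},
])

```text
invalid input at $.rows[0]: expected keys dx, dy, dz, roll, jaw
```

```bash
python3 - <<'E'
from h import *
shot('wrist','w1.png')
o=get_obs();print(o['time_s'],o['ee_pos'],o['eef_rot'],o['grip_width'],o['qpos'])
E
```

```text
0.2 [ 0.18898626 -0.51636078  0.20514637] [-3.14096546e+00 -6.82491222e-05  3.50844152e-01] 0.0938489611868262 [-1.28656721e+00  3.00216595e-01  1.52129645e+00  2.71940911e-05
  1.32070995e+00 -6.66217956e-02]
```

View pics/w1.png

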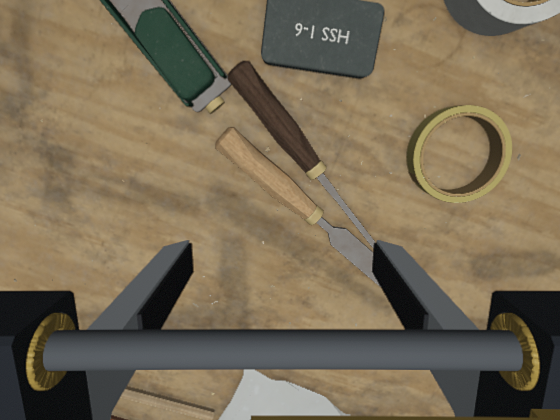

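The picture shows the start view, with chisels near (300,200) and the open fingers near (180,250) and (380,250). The move was refused because every row needs all five keys, so I'm resending it.

Request:
send_rows([
  {"dx": 0, "dy": 0, "dz": -20, "roll": 0, "jaw": 1},
  {"dx": 14, "dy": -13, "dz": -20, "roll": 0, "jaw": 1},
  {"dx": 28, "dy": -25, "dz": -10, "roll": 0, "jaw": 1},
  {"dx": 28, "dy": -25, "dz": -10, "roll": 0, "jaw": 1},
  {"dx": 28, "dy": -25, "dz": -10, "roll": 0, "jaw": 1},
  {"dx": 28, "dy": -25, "dz": -10, "roll": 0, "jaw": 1},
  {"dx": 28, "dy": -25, "dz": 0, "roll": 0, "jaw": 1},
  {"dx": 28, "dy": -25, "dz": 0, "roll": 0, "jaw": 1},
  {"dx": 28, "dy": -25, "dz": 0, "roll": 0, "jaw": 1},
  {"dx": 28, "dy": -25, "dz": 0, "roll": 0, "jaw": 1},
  {"dx": 28, "dy": -25, "dz": 0, "roll": 0, "jaw": 1},
  {"dx": 28, "dy": -25, "dz": 0, "roll": 0, "jaw": 1},
], force=20)

```text
time_s: 1.2
ee_pos: [0.3751, -0.1667, 0.2856]
eef_rot: [3.141, -0.0, 0.351]
force: [0.2, 0.8, -0.4]
grip_width: 0.0176
grip_force: 0.0
```

Request:
send_rows([
  {"dx": 28, "dy": -25, "dz": 0, "roll": 3, "jaw": 1},
  {"dx": 28, "dy": -25, "dz": 0, "roll": 3, "jaw": 1},
  {"dx": 26, "dy": -26, "dz": 0, "roll": 3, "jaw": 1},
  {"dx": 25, "dy": -28, "dz": 0, "roll": 3, "jaw": 1},
  {"dx": 24, "dy": -29, "dz": 0, "roll": 3, "jaw": 1},
  {"dx": 23, "dy": -30, "dz": 0, "roll": 3, "jaw": 1},
  {"dx": 10, "dy": -15, "dz": 0, "roll": 3, "jaw": 1},
  {"dx": 0, "dy": 0, "dz": 0, "roll": 5, "jaw": 1},
  {"dx": 0, "dy": 0, "dz": 0, "roll": 5, "jaw": 1},
  {"dx": 0, "dy": 0, "dz": 0, "roll": 0, "jaw": 1},
  {"dx": 0, "dy": 0, "dz": 0, "roll": 0, "jaw": 1},
])

```text
time_s: 2.12
ee_pos: [0.4991, 0.04, 0.2853]
eef_rot: [3.142, 0.0, -0.188]
force: [-0.6, -0.0, 0.3]
grip_width: 0.0004
grip_force: 0.0
```

```bash
python3 - <<'E'
from h import *
shot('wrist','w2.png')
o=get_obs();print(o['time_s'],o['ee_pos'],o['eef_rot'],o['grip_width'],o['qpos'])
E
```

```text
2.1667 [0.49916335 0.03981419 0.28544539] [-3.14157495e+00  9.32130305e-06 -1.87470519e-01] 0.00027044473384270405 [6.42716642e-03 1.37673251e-01 1.53297507e+00 1.92591469e-05
 1.47095007e+00 1.76469209e+00]
```

View pics/w2.png

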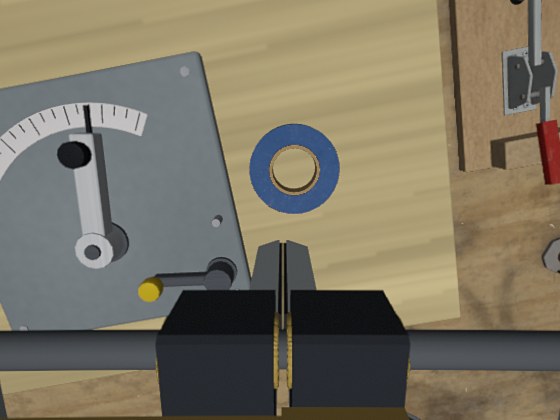

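The wrist view shows the gauge at left, with the knob at (74,154), the hub at (95,250), the tape roll at (294,168) and the shut fingertips at about (285,245). I'm now going above the starting point beside the knob.

Request:
send_rows([
  {"dx": 10, "dy": -33, "dz": 0, "roll": 0, "jaw": 1},
  {"dx": 10, "dy": -33, "dz": 0, "roll": 0, "jaw": 1},
  {"dx": 10, "dy": -33, "dz": 0, "roll": 0, "jaw": 1},
  {"dx": 10, "dy": -33, "dz": 0, "roll": 0, "jaw": 1},
  {"dx": 0, "dy": 0, "dz": 0, "roll": 0, "jaw": 1},
  {"dx": 0, "dy": 0, "dz": 0, "roll": 0, "jaw": 1},
])

```text
time_s: 2.67
ee_pos: [0.5636, 0.1628, 0.2847]
eef_rot: [3.141, 0.001, -0.187]
force: [0.2, -0.5, -0.6]
grip_width: 0.0006
grip_force: 0.0
```

```bash
python3 - <<'E'
from h import *
c=shot('wrist','w3.png')
np.savez('w3.npz',**c)
o=get_obs();print(o['time_s'],o['ee_pos'],o['eef_rot'])
E
```

```text
2.7167 [0.56332747 0.16180125 0.28509305] [ 3.14121800e+00  5.84489350e-04 -1.88151781e-01]
```

View pics/w3.png

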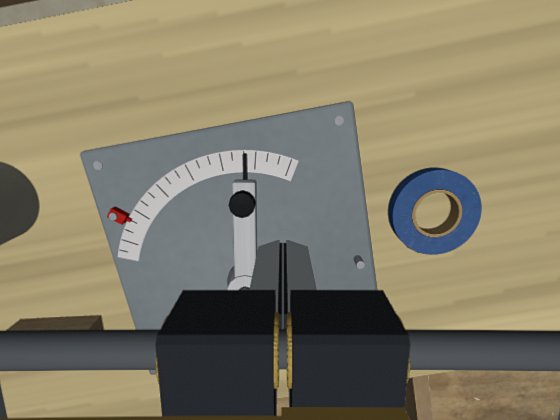

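The red marker's inner tip is at about (131,218), the pointer tip at (245,153), the knob at (242,204), the plate corners at (81,153) and (353,102), and the pin at (358,260).

```bash
python3 - <<'E'
from h import *
c=np.load('w3.npz');f=c['frame'].astype(int);r,g,b=f[...,0],f[...,1],f[...,2]
m=((r>g+60)&(r>b+60));m[:, :90]=0;m[:,150:]=0;m[:200]=0;m[235:]=0
v,u=np.nonzero(m);P=np.array([world(c,a,d,.140)[:2] for a,d in zip(u,v)])
a=world(c,81,153,.132)[:2];d=world(c,353,102,.132)[:2]
y=(a-d);print('len',np.linalg.norm(y));y/=np.linalg.norm(y);x=np.array([y[1],-y[0]])
yaw=np.arctan2(x[1],x[0]);piv=(a+d)/2-x*.150
print('yaw',yaw,'pivot',piv)
for n,p in [('wrist',piv),('top',np.array([.4852,.2131]))]:
    q=P-p;rad=np.hypot(*q.T);print(n,'marker',np.median(np.arctan2(q[:,1],q[:,0])),rad.min(),rad.max())
    for k,uu,vv,z in [('knob',242,203,.175),('tip',245,153,.1415),('mtip',130.5,219,.137),('pin',358,259,.148)]:
        q=world(c,uu,vv,z)[:2]-p;print(k,np.arctan2(q[1],q[0]),np.hypot(*q),q+p)
E
```

```text
len 0.24622338073515654
yaw -0.0058453778972667484 pivot [0.48282377 0.21204468]
wrist marker 0.8491839964416757 0.125796871334566 0.1458799059692204
knob -0.18310014023696636 0.08969844305400836 [0.57102281 0.1957125 ]
tip -0.18522015107961531 0.12664279271829781 [0.60730043 0.18872177]
mtip 0.8427403153820099 0.1264678814518357 [0.566978   0.30644908]
pin -1.4758940200253121 0.1067958868921002 [0.49294374 0.10572935]
top marker 0.8574243559792084 0.12342993551277932 0.14356261031041012
knob -0.19989210344687675 0.08756643264925133 [0.57102281 0.1957125 ]
tip -0.19706592223878808 0.12451029469190031 [0.60730043 0.18872177]
mtip 0.8513747369969153 0.12410355148674804 [0.566978   0.30644908]
pin -1.498799406672073 0.10764952841048055 [0.49294374 0.10572935]
```

Request:
send_rows([
  {"dx": 0, "dy": 0, "dz": 33, "roll": 0, "jaw": 1},
  {"dx": 0, "dy": 0, "dz": 33, "roll": 0, "jaw": 1},
  {"dx": 0, "dy": 0, "dz": 33, "roll": 0, "jaw": 1},
  {"dx": 0, "dy": 0, "dz": 24, "roll": 0, "jaw": 1},
  {"dx": 0, "dy": 0, "dz": 10, "roll": 0, "jaw": 1},
  {"dx": 0, "dy": -3, "dz": 0, "roll": 0, "jaw": 1},
  {"dx": 0, "dy": -3, "dz": 0, "roll": 0, "jaw": 1},
  {"dx": 0, "dy": 0, "dz": 0, "roll": 0, "jaw": 1},
])

```text
time_s: 3.38
ee_pos: [0.5655, 0.1683, 0.1546]
eef_rot: [-3.14, -0.003, -0.19]
force: [-0.5, -0.0, 1.2]
grip_width: 0.0006
grip_force: 0.0
```

Request:
send_rows([
  {"dx": 0, "dy": -2, "dz": 0, "roll": 0, "jaw": 1},
  {"dx": 0, "dy": -2, "dz": 0, "roll": 0, "jaw": 1},
  {"dx": 0, "dy": -2, "dz": 0, "roll": 0, "jaw": 1},
  {"dx": 0, "dy": -2, "dz": 0, "roll": 0, "jaw": 1},
  {"dx": 0, "dy": 0, "dz": 0, "roll": 0, "jaw": 1},
])

```text
time_s: 3.8
ee_pos: [0.5663, 0.176, 0.1528]
eef_rot: [-3.142, -0.001, -0.19]
force: [0.6, -1.0, 0.5]
grip_width: 0.0006
grip_force: 0.5
```

Request:
send_rows([
  {"dx": 1, "dy": -4.6, "dz": 0, "roll": -3, "jaw": 1},
  {"dx": 1, "dy": -4.6, "dz": 0, "roll": -3, "jaw": 1},
  {"dx": 1, "dy": -4.6, "dz": 0, "roll": -3, "jaw": 1},
  {"dx": 1, "dy": -4.6, "dz": 0, "roll": -3, "jaw": 1},
])

```text
time_s: 4.13
ee_pos: [0.5722, 0.1936, 0.1526]
eef_rot: [3.141, -0.0, 0.022]
force: [-0.5, -2.6, 1.9]
grip_width: 0.0002
grip_force: 1.4
```

```bash
python3 - <<'E'
from h import *
c=shot('wrist','w4.png')
o=get_obs();print(o['time_s'],o['ee_pos'],o['eef_rot'],o['force'])
p=o['ee_pos'][:2]-np.array([.4842,.2127]);y=o['eef_rot'][2]
print(p@[np.cos(y),np.sin(y)],p@[-np.sin(y),np.cos(y)])
E
```

```text
4.1833 [0.57229574 0.19425765 0.15254018] [ 3.14151605e+00 -9.69341492e-05  2.59047906e-02] [ 0.48363178 -0.43536472  1.42356865]
0.08758849232322034 -0.020718011581345477
```

View pics/w4.png

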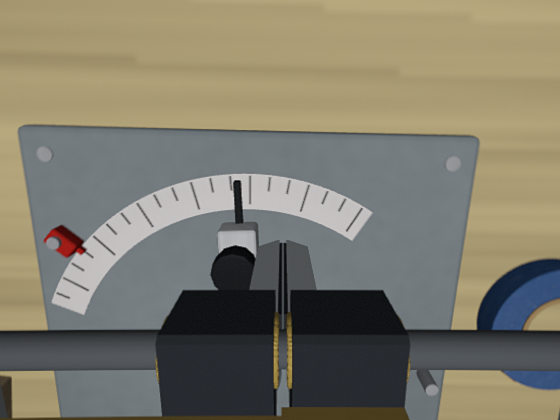

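Contact is made: the pointer tip is at (237,182) and has moved, and the marker tip is at (84,252). I'm continuing the arc.

Request:
send_rows([
  {"dx": 1, "dy": -4.6, "dz": 0, "roll": -3, "jaw": 1},
  {"dx": 1, "dy": -4.6, "dz": 0, "roll": -3, "jaw": 1},
  {"dx": 1, "dy": -4.6, "dz": 0, "roll": -3, "jaw": 1},
  {"dx": 1, "dy": -4.6, "dz": 0, "roll": -3, "jaw": 1},
  {"dx": 1, "dy": -4.6, "dz": 0, "roll": -3, "jaw": 1},
  {"dx": 1, "dy": -4.6, "dz": 0, "roll": -3, "jaw": 1},
  {"dx": 1, "dy": -4.6, "dz": 0, "roll": -3, "jaw": 1},
  {"dx": 1, "dy": -4.6, "dz": 0, "roll": -3, "jaw": 1},
  {"dx": 1, "dy": -4.6, "dz": 0, "roll": -3, "jaw": 1},
  {"dx": 1, "dy": -4.6, "dz": 0, "roll": -3, "jaw": 1},
  {"dx": 1, "dy": -4.6, "dz": 0, "roll": -3, "jaw": 1},
  {"dx": 1, "dy": -4.6, "dz": 0, "roll": -3, "jaw": 1},
])

```text
time_s: 5.18
ee_pos: [0.5669, 0.2487, 0.1524]
eef_rot: [3.141, 0.0, 0.649]
force: [0.5, -2.7, 0.5]
grip_width: 0.0006
grip_force: 1.4
```

Request:
send_rows([
  {"dx": 1, "dy": -4.6, "dz": 0, "roll": -3, "jaw": 1},
  {"dx": 0, "dy": 0, "dz": 0, "roll": 0, "jaw": 1},
  {"dx": 0, "dy": 0, "dz": 0, "roll": 0, "jaw": 1},
])

```text
time_s: 5.43
ee_pos: [0.5649, 0.2533, 0.1523]
eef_rot: [-3.141, 0.0, 0.698]
force: [0.0, -0.5, 0.2]
grip_width: 0.0001
grip_force: 0.0
```

```bash
python3 - <<'E'
from h import *
c=shot('wrist','w5.png')
np.savez('w5.npz',**c)
o=get_obs();print(o['time_s'],o['ee_pos'],o['eef_rot'],o['force'])
p=o['ee_pos'][:2]-np.array([.4842,.2127]);y=o['eef_rot'][2]
print(p@[np.cos(y),np.sin(y)],p@[-np.sin(y),np.cos(y)])
E
```

```text
5.4833 [0.56493938 0.25317429 0.15237411] [-3.14124007e+00 -6.74850940e-05  6.97532567e-01] [ 0.29765389 -0.06678273 -0.47460216]
0.08787883299811336 -0.020840519481996528
```

View pics/w5.png

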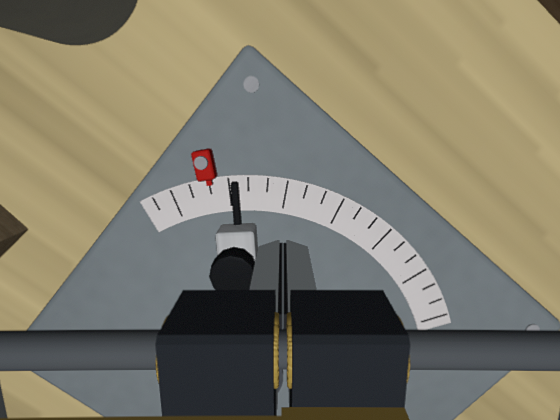

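The pointer tip is at (234,182) and the marker tip at (210,185), so there is a small gap left.

```bash
python3 - <<'E'
from h import *
c=np.load('w5.npz');pv=np.array([.4842,.2127])
print(world(c,234,184),world(c,204,168),world(c,209,183))
for n,u,v,z in [('tip',234.5,182,.1415),('mtip',210,185,.1415),('mtiplow',210,185,.137),('mblock',204,165,.142)]:
    q=world(c,u,v,z)[:2]-pv;print(n,np.arctan2(q[1],q[0]),np.hypot(*q))
f=c['frame'][140:215,180:260,::-1];cv2.imwrite('pics/w5c.png',cv2.resize(f,None,fx=8,fy=8,interpolation=cv2.INTER_CUBIC)[:600])
E
```

```text
[0.57669131 0.29756287 0.14562634] [0.57371013 0.31434844 0.1469384 ] [0.56661812 0.30807768 0.13764931]
tip 0.74433189136088 0.12582896417704828
mtip 0.8487183581612079 0.12550628487251522
mtiplow 0.8569316019944532 0.12479306927201071
mblock 0.8549465047292611 0.1364357485216954
```

View pics/w5c.png

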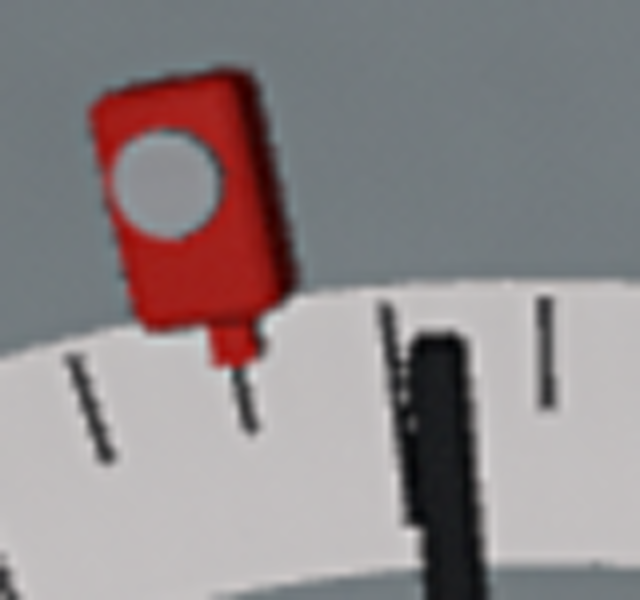

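The crop shows the pointer about 6° short: its tip is at (234,182) in full-frame pixels against the marker tip at (210,185). I'll push 6.2°, slowly.

Request:
send_rows([
  {"dx": 0.5, "dy": -2.3, "dz": 0, "roll": -1.5, "jaw": 1},
  {"dx": 0.5, "dy": -2.3, "dz": 0, "roll": -1.5, "jaw": 1},
  {"dx": 0.5, "dy": -2.3, "dz": 0, "roll": -1.5, "jaw": 1},
  {"dx": 0.5, "dy": -2.3, "dz": 0, "roll": -1.5, "jaw": 1},
  {"dx": 0, "dy": -0.3, "dz": 0, "roll": -0.2, "jaw": 1},
  {"dx": 0, "dy": 0, "dz": 0, "roll": 0, "jaw": 1},
  {"dx": 0, "dy": 0, "dz": 0, "roll": 0, "jaw": 1},
  {"dx": 0, "dy": 0, "dz": 0, "roll": 0, "jaw": 1},
])

```text
time_s: 6.15
ee_pos: [0.5599, 0.2616, 0.1524]
eef_rot: [-3.141, 0.0, 0.808]
force: [0.6, -0.0, -0.5]
grip_width: 0.0003
grip_force: 0.1
```

```bash
python3 - <<'E'
from h import *
c=shot('wrist')
np.savez('w6.npz',**c)
f=c['frame'][130:230,170:290,::-1];cv2.imwrite('pics/w6c.png',cv2.resize(f,None,fx=6,fy=6,interpolation=cv2.INTER_CUBIC)[:600])
o=get_obs();print(o['time_s'],o['ee_pos'],o['eef_rot'],o['force'])
E
```

```text
6.2 [0.55995147 0.26165194 0.15245619] [-3.14127713e+00 -5.05935880e-05  8.07854377e-01] [-0.19970363 -0.48491319  0.36918256]
```

View pics/w6c.png

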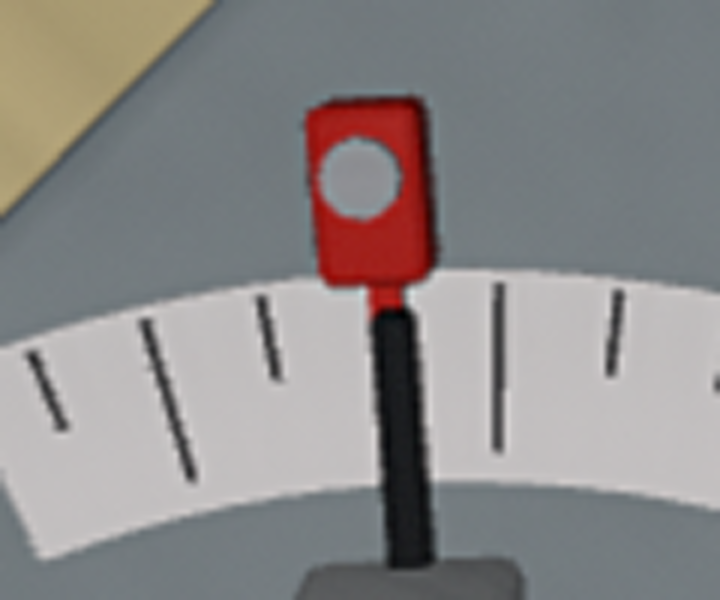

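The pointer tip is in line with the marker tip, both at about (236,182), with a sideways error of about 1 mm. I'm backing off, rising, and crossing to the lever's far side.

Request:
send_rows([
  {"dx": 0, "dy": 7, "dz": 0, "roll": 0, "jaw": 1},
  {"dx": 0, "dy": 13, "dz": 0, "roll": 0, "jaw": 1},
  {"dx": 0, "dy": 0, "dz": -30, "roll": 0, "jaw": 1},
  {"dx": 0, "dy": 0, "dz": -38, "roll": 0, "jaw": 1},
  {"dx": 0, "dy": 0, "dz": 0, "roll": 0, "jaw": 1},
  {"dx": -27.6, "dy": -11.4, "dz": 0, "roll": 0, "jaw": 1},
  {"dx": -27.6, "dy": -11.4, "dz": 0, "roll": 0, "jaw": 1},
  {"dx": -27.6, "dy": -11.4, "dz": 0, "roll": 0, "jaw": 1},
  {"dx": -27.6, "dy": -11.4, "dz": 0, "roll": 0, "jaw": 1},
  {"dx": -27.6, "dy": -11.4, "dz": 0, "roll": 0, "jaw": 1},
  {"dx": -27.6, "dy": -11.4, "dz": 0, "roll": 0, "jaw": 1},
])

```text
time_s: 7.12
ee_pos: [0.4099, 0.1742, 0.2205]
eef_rot: [3.141, -0.001, 0.808]
force: [0.3, 0.5, -0.6]
grip_width: 0.0004
grip_force: 0.0
```

Request:
send_rows([
  {"dx": 0, "dy": 0, "dz": 0, "roll": -6.8, "jaw": 1},
  {"dx": 0, "dy": 0, "dz": 0, "roll": -6.8, "jaw": 1},
  {"dx": 0, "dy": 0, "dz": 0, "roll": -6.8, "jaw": 1},
  {"dx": 0, "dy": 0, "dz": 0, "roll": -6.8, "jaw": 1},
  {"dx": 0, "dy": 0, "dz": 0, "roll": -6.8, "jaw": 1},
  {"dx": 0, "dy": 0, "dz": 0, "roll": 0, "jaw": 1},
  {"dx": 0, "dy": 0, "dz": 0, "roll": 0, "jaw": 1},
])

```text
time_s: 7.7
ee_pos: [0.4111, 0.1749, 0.2206]
eef_rot: [3.141, -0.0, 1.397]
force: [-0.5, 0.2, 0.1]
grip_width: 0.0003
grip_force: 0.0
```

```bash
cat > lev.py <<'E'
from m import *
c=camera('top');f=c['frame'].astype(int);r,g,b=f[...,0],f[...,1],f[...,2]
L=np.array([.4337,.1129])
try:
    u,v,k=centroid(c,(r>b+80)&(g>b+60),(300,235,360,275));q=world(c,u,v,.172)[:2]-L
    print('top lever',k,q+L,np.hypot(*q),np.arctan2(q[0],q[1]))
except Exception as e: print(e)
c=camera('wrist');f=c['frame'].astype(int);r,g,b=f[...,0],f[...,1],f[...,2]
# only round yellow blobs whose back-projection lies near the lever circle
m=((r>b+80)&(g>b+60)&(r<250)).astype(np.uint8);n,l,st,ce=cv2.connectedComponentsWithStats(m)
for i in range(1,n):
    if st[i,4]>80:
        q=world(c,*ce[i],.168)[:2]-L
        if .03<np.hypot(*q)<.09: print('wrist',st[i,4],ce[i],q+L,np.hypot(*q),np.arctan2(q[0],q[1]))
o=get_obs();y=o['eef_rot'][2];p=o['ee_pos'][:2]-L
print(o['time_s'],o['ee_pos'],y,o['force'],'rad',p@[np.cos(y),np.sin(y)],'tooly',p@[np.sin(y),-np.cos(y)])
E
python3 lev.py
```

```text
top lever 0 [nan nan] nan nan
wrist 652 [332.26533742 225.28220859] [0.44309641 0.17110347] 0.0589570765617301 0.1600596267153666
wrist 159 [275.37106918 363.93081761] [0.38693666 0.07293762] 0.06151261109103464 -2.2779354374293157
wrist 159 [289.61006289 363.75471698] [0.39726197 0.07127037] 0.05532410031578327 -2.4225979552079693
7.8 [0.410934   0.17501911 0.22051868] 1.397277808785002 [-0.36018004 -1.03052584 -1.12083514] rad 0.05725576619506058 tooly -0.03314894116851647m.py:12: RuntimeWarning: Mean of empty slice.
  v,u=np.nonzero(m);return u.mean(),v.mean(),len(u)
  ret = ret.dtype.type(ret / rcount)
```

The wrist camera confirms the lever angle at about 0.16 rad and the tool is where I planned. I'm lowering and pushing.

Request:
send_rows([
  {"dx": 0, "dy": 0, "dz": 35, "roll": 0, "jaw": 1},
  {"dx": 0, "dy": 0, "dz": 25, "roll": 0, "jaw": 1},
  {"dx": 0, "dy": 0, "dz": 10, "roll": 0, "jaw": 1},
  {"dx": 0, "dy": 4, "dz": 0, "roll": 0, "jaw": 1},
  {"dx": 0, "dy": 4, "dz": 0, "roll": 0, "jaw": 1},
  {"dx": 0, "dy": 3, "dz": 0, "roll": 0, "jaw": 1},
  {"dx": 0, "dy": 2, "dz": 0, "roll": 0, "jaw": 1},
  {"dx": 1, "dy": 3, "dz": 0, "roll": 3, "jaw": 1},
  {"dx": 1, "dy": 3, "dz": 0, "roll": 3, "jaw": 1},
  {"dx": 1, "dy": 3, "dz": 0, "roll": 3, "jaw": 1},
])

```text
time_s: 8.63
ee_pos: [0.4335, 0.1742, 0.1515]
eef_rot: [3.141, -0.001, 1.242]
force: [-2.2, 1.2, 2.0]
grip_width: 0.0003
grip_force: 1.1
```

Request:
send_rows([
  {"dx": 1, "dy": 3, "dz": 0, "roll": 3, "jaw": 1},
  {"dx": 1, "dy": 3, "dz": 0, "roll": 3, "jaw": 1},
  {"dx": 1, "dy": 3, "dz": 0, "roll": 3, "jaw": 1},
  {"dx": 1, "dy": 3, "dz": 0, "roll": 3, "jaw": 1},
  {"dx": 1, "dy": 3, "dz": 0, "roll": 3, "jaw": 1},
  {"dx": 1, "dy": 3, "dz": 0, "roll": 3, "jaw": 1},
  {"dx": 1, "dy": 3, "dz": 0, "roll": 3, "jaw": 1},
  {"dx": 1, "dy": 3, "dz": 0, "roll": 3, "jaw": 1},
])

```text
time_s: 9.3
ee_pos: [0.4583, 0.1696, 0.1516]
eef_rot: [3.141, -0.002, 0.823]
force: [0.1, 2.3, 1.1]
grip_width: 0.0005
grip_force: 1.1
```

```bash
python3 lev.py 2>/dev/null
```

```text
top lever 0 [nan nan] nan nan
wrist 1262 [329.63946117 267.82329635] [0.47505354 0.15547174] 0.05935038275432722 0.770883878710882
9.4 [0.45834276 0.16934377 0.15135617] 0.8240101793478996 [0.07957118 0.76876375 0.12952797] rad 0.05816213938886003 tooly -0.020256605213048763
```

Request:
send_rows([
  {"dx": 1, "dy": 3, "dz": 0, "roll": 3, "jaw": 1},
  {"dx": 1, "dy": 3, "dz": 0, "roll": 3, "jaw": 1},
  {"dx": 1, "dy": 3, "dz": 0, "roll": 3, "jaw": 1},
  {"dx": 1, "dy": 3, "dz": 0, "roll": 3, "jaw": 1},
  {"dx": 1, "dy": 3, "dz": 0, "roll": 3, "jaw": 1},
  {"dx": 1, "dy": 3, "dz": 0, "roll": 3, "jaw": 1},
  {"dx": 1, "dy": 3, "dz": 0, "roll": 3, "jaw": 1},
  {"dx": 1, "dy": 3, "dz": 0, "roll": 3, "jaw": 1},
  {"dx": 1, "dy": 3, "dz": 0, "roll": 3, "jaw": 1},
  {"dx": 1, "dy": 3, "dz": 0, "roll": 3, "jaw": 1},
  {"dx": 1, "dy": 3, "dz": 0, "roll": 3, "jaw": 1},
  {"dx": 0, "dy": 0, "dz": 0, "roll": 0, "jaw": 1},
])

```text
time_s: 10.4
ee_pos: [0.4847, 0.1475, 0.1511]
eef_rot: [-3.142, -0.001, 0.248]
force: [-0.3, 0.6, 0.4]
grip_width: 0.0003
grip_force: 0.2
```

```bash
python3 lev.py 2>/dev/null
```

```text
top lever 0 [nan nan] nan nan
wrist 1323 [329.69538927 266.08919123] [0.4911609  0.12714009] 0.05919911896356602 1.3278683636181143
10.5 [0.48421504 0.14755557 0.15080269] 0.2522982053140024 [ 0.86492705 -0.38647085  0.46776239] rad 0.05756687115076054 tooly -0.02094834983515021
```

Lever at 1.33 rad. I'll take the last 13° in small rows and watch the force.

Request:
send_rows([
  {"dx": 0.7, "dy": 2, "dz": 0, "roll": 2, "jaw": 1},
  {"dx": 0.7, "dy": 2, "dz": 0, "roll": 2, "jaw": 1},
  {"dx": 0.7, "dy": 2, "dz": 0, "roll": 2, "jaw": 1},
  {"dx": 0.7, "dy": 2, "dz": 0, "roll": 2, "jaw": 1},
  {"dx": 0.3, "dy": 1, "dz": 0, "roll": 1, "jaw": 1},
  {"dx": 0.3, "dy": 1, "dz": 0, "roll": 1, "jaw": 1},
  {"dx": 0, "dy": 0, "dz": 0, "roll": 0, "jaw": 1},
])

```text
time_s: 11.08
ee_pos: [0.4893, 0.1384, 0.1506]
eef_rot: [-3.142, -0.0, 0.075]
force: [1.0, 0.7, 1.4]
grip_width: 0.0006
grip_force: 0.7
```

Request:
send_rows([
  {"dx": 0.3, "dy": 1, "dz": 0, "roll": 1, "jaw": 1},
  {"dx": 0, "dy": 0.5, "dz": 0, "roll": 0.5, "jaw": 1},
])

```text
time_s: 11.25
ee_pos: [0.4897, 0.1369, 0.1505]
eef_rot: [-3.142, -0.0, 0.048]
force: [0.8, 1.8, 0.8]
grip_width: 0.0003
grip_force: 1.0
```

```bash
python3 lev.py 2>/dev/null
```

```text
top lever 0 [nan nan] nan nan
wrist 1317 [329.34092635 265.22779043] [0.49260026 0.11569004] 0.0589663039192133 1.5234627709240405
11.35 [0.48964637 0.13687797 0.1504766 ] 0.04878582761736783 [0.17576995 1.85372852 0.65712949] rad 0.05704912513947156 tooly -0.02122113640428976
```

Request:
send_rows([
  {"dx": 0.2, "dy": 0.7, "dz": 0, "roll": 0.7, "jaw": 1},
  {"dx": 0.2, "dy": 0.7, "dz": 0, "roll": 0.7, "jaw": 1},
  {"dx": 0, "dy": 0.5, "dz": 0, "roll": 0.5, "jaw": 1},
])

```text
time_s: 11.6
ee_pos: [0.4901, 0.135, 0.1504]
eef_rot: [-3.142, -0.0, 0.015]
force: [1.8, 2.6, 0.1]
grip_width: 0.0004
grip_force: 1.0
```

Request:
send_rows([
  {"dx": 0, "dy": 0.5, "dz": 0, "roll": 0.5, "jaw": 1},
  {"dx": 0, "dy": 0, "dz": 0, "roll": 0, "jaw": 1},
])

```text
time_s: 11.77
ee_pos: [0.4902, 0.1346, 0.1504]
eef_rot: [-3.141, -0.0, 0.006]
force: [1.9, 3.4, -0.3]
grip_width: 0.0009
grip_force: 1.7
```

```bash
python3 lev.py 2>/dev/null
```

```text
top lever 0 [nan nan] nan nan
wrist 1324 [329.17069486 264.40181269] [0.49260796 0.11342411] 0.05891028854954158 1.5618993805794683
11.8667 [0.49017113 0.13460561 0.15047695] 0.007086652225049006 [ 1.62058002  4.21799976 -0.68625894] rad 0.05662353184392464 tooly -0.02130487428673687
```

The lever is at its stop (1.56 rad, force rising). I'm backing off and getting clear for a check.

Request:
send_rows([
  {"dx": 0, "dy": -5, "dz": 0, "roll": 0, "jaw": 1},
  {"dx": 0, "dy": -9, "dz": 0, "roll": 0, "jaw": 1},
  {"dx": 0, "dy": 0, "dz": -30, "roll": 0, "jaw": 1},
  {"dx": 0, "dy": 0, "dz": -40, "roll": 0, "jaw": 1},
  {"dx": 0, "dy": 0, "dz": -40, "roll": 0, "jaw": 1},
  {"dx": -10, "dy": 35, "dz": -20, "roll": 0, "jaw": 1},
  {"dx": -10, "dy": 35, "dz": 0, "roll": 0, "jaw": 1},
  {"dx": -10, "dy": 35, "dz": 0, "roll": 0, "jaw": 1},
  {"dx": -10, "dy": 35, "dz": 0, "roll": 0, "jaw": 1},
  {"dx": -10, "dy": 35, "dz": 0, "roll": 0, "jaw": 1},
  {"dx": -10, "dy": 35, "dz": 0, "roll": 0, "jaw": 1},
  {"dx": -10, "dy": 35, "dz": 0, "roll": 0, "jaw": 1},
])

```text
time_s: 12.87
ee_pos: [0.4209, -0.098, 0.2805]
eef_rot: [3.141, 0.0, 0.007]
force: [0.4, -0.2, -0.2]
grip_width: 0.0003
grip_force: 0.0
```

Request:
send_rows([
  {"dx": -10, "dy": 35, "dz": 0, "roll": 0, "jaw": 1},
  {"dx": -10, "dy": 35, "dz": 0, "roll": 0, "jaw": 1},
  {"dx": -10, "dy": 35, "dz": 0, "roll": 0, "jaw": 1},
  {"dx": -10, "dy": 35, "dz": 0, "roll": 0, "jaw": 1},
  {"dx": 0, "dy": 0, "dz": 0, "roll": 0, "jaw": 1},
  {"dx": 0, "dy": 0, "dz": 0, "roll": 0, "jaw": 1},
  {"dx": 0, "dy": 0, "dz": 0, "roll": 0, "jaw": 1},
])

```text
time_s: 13.45
ee_pos: [0.3829, -0.2366, 0.2803]
eef_rot: [-3.141, 0.0, 0.007]
force: [-0.4, -0.3, 0.1]
grip_width: 0.0006
grip_force: 0.0
```

```bash
python3 - <<'E'
from m import *
c=camera('top');f=c['frame'].astype(int);r,g,b=f[...,0],f[...,1],f[...,2]
L=np.array([.4337,.1129]);pv=np.array([.4842,.2127])
u,v,k=centroid(c,(r>b+80)&(g>b+60),(300,230,365,275));q=world(c,u,v,.172)[:2]-L;print('lever',k,np.hypot(*q),np.arctan2(q[0],q[1]))
u,v,k=centroid(c,(r>g+60)&(r>b+60),(245,195,280,225));q=world(c,u,v,.142)[:2]-pv;print('marker',u,v,k,np.arctan2(q[1],q[0]))
u,v,k=centroid(c,f.max(2)<45,(265,205,295,232));q=world(c,u,v,.175)[:2]-pv;print('knob',u,v,k,np.hypot(*q),np.arctan2(q[1],q[0]))
a=cv2.imread('pics/top1.png')[:,:,::-1].astype(int)
d=abs(a-f).max(2)>40
for n,(x0,y0,x1,y1) in dict(mug=(185,165,242,228),off=(192,240,245,275),tape=(358,210,402,255)).items(): print(n,d[y0:y1,x0:x1].sum())
o=get_obs();print(o['time_s'],o['ee_pos'],o['force'])
E
```

```text
lever 48 0.05944284354064237 1.564875346064039
marker 261.45454545454544 209.04545454545453 22 0.8560576512099325
knob 275.94029850746267 219.49253731343285 67 0.09010997184370195 0.8486837996199543
mug 1
off 0
tape 0
13.5 [ 0.38310207 -0.23623515  0.28041768] [-0.50850962 -0.66194464  0.77887426]
```

Lever 1.565 rad, pointer 0.849 against marker 0.856 rad, and marker and bystanders unmoved. I'm handing in.

```bash
python3 -c "
from station import *
print(hand_in())"
```

```text
the job is handed in; nothing more can be done
None
```

The gauge is set and the job handed in (no verdict returned): pointer within about 1 mm of the red marker, lock lever at its stop pin (1.565 rad), marker, mug, offcut and tape roll unmoved, finished at 13.5 s.

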